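# Push the bottle cap through the sprung flap of the cap caddy

## Robot

A 6-joint arm with a two-finger parallel gripper is mounted at the origin on the work surface. World frame = base frame: x ahead of the robot, y to its left, z up, the work surface at z = 0. Lengths are in mm, angles in degrees, forces in N, time in s.
With the tool pointing down it reaches from about 350 to 850 mm from the base axis. Payload 8.1 kg.
Tool frame: the origin (TCP) lies on the front face of the gripper's body, between the roots of the fingers; the fingertips stand r.finger_overhang ahead of it and the grasp point (between the pads) lies 54 mm ahead of it (r.finger_overhang is the distance from the TCP to the fingertips, in mm); y points along the fingers, z is the direction in which the jaws open and shut, and the axes are right-handed (so a half turn about y gives the same grasp; the last joint's range is limited). The gripper opens to 85 mm and grips with 20 to 120 N. Pads are 22 mm wide; open, the fingers measure 114 mm over their backs; the gripper's body (76 mm by 85 mm) begins 54 mm behind the grasp point. The pads swing forward as they close: fully open they stand 13 mm farther back than shut.
Start: joints at [-81.612, 7.471, 85.268, -0, 87.261, -4.893], TCP at [137.858, -583.953, 303.892] pointing down, gripper open.
Joint ranges: [-169.43, 169.43], [-51.17, 129.36], [1.28, 143.12], [-76.62, 256.62], [0, 156.53], [-152.29, 152.29]. Speed limits (degrees/s): [136.94, 136.94, 159.86, 180, 180, 180].

## Interface

Orientations are given as [roll, pitch, yaw] about the fixed x, y, z axes, in that order (R = Rz(yaw) Ry(pitch) Rx(roll)).
In Python, from bench import r gives the robot as it stands. The module is installed in compiled form; this text tells all that it offers.
- The arm moves only by the tool arm_command, never from a script. Its argument "increments" is a list of rows, each a list of 6 numbers: the shift along the tool's x, y, z in m, then the turn, a rotation vector about the tool's x, y, z in rad. In form: [[tx, ty, tz, wx, wy, wz], ...]. A call has exactly 10 rows; each row is the pose to reach, as a shift and turn from the pose commanded when the call began, along the tool's axes at that moment; what a row does not reach only later rows make up. A row lasts 1/8 s, in which the tool goes at most 62.5 mm and 10.7 degrees, less where a joint would pass 70% of its speed; a pose out of reach is approached as far as the arm can. A call with a gripper value outside its range is refused whole. "jaw" is the gripper's target within -1 to 1 (shut at 1, half-way at 0, fully open at -1), set as the call begins (left out, the last holds). The fingers move at their own pace and stop on an object; "force" is the grip in N (left out, the last holds). Time passes only in rows, so rows that repeat a pose let the fingers close, or fill a call up. It gives the time, the measured TCP pose, the force and the opening at its end, in the units of the state.
- r.sense(): the state, without advancing time (a new reading comes with each control period).
- r.snapshot(name): name is "scene" or "top" or "wrist"; returns the picture (480x640x3 uint8, red, green, blue); there is no depth.
- r.camera_model(name): a dict with "intrinsics" (3x3 intrinsics, pixels), "cam_to_world" (4x4, takes a point from camera to world coordinates). Camera axes: x right, y down, z forward; pixel columns grow to the right and rows downward; lengths in mm; the calibration is good to about 2 mm. A picture is of the moment at which its call begins: read the wrist's pose just before it. camera_model takes no time and is no camera call; for the wrist camera it gives the pose at the moment of the call.
- r.hand_in(): hands the job in, once; it reports no verdict.
Trained networks look in the newest picture that a camera, given by its name, has taken for a name from the list of things; names that differ only in an ending like _2 or _b are one class to them, and where a whole thing is asked for, a point or a joint stands for the part that bears it (a point fixed in the world has none). Each returns a list of dicts, best first, with "conf" (0 to 1); they miss things now and then, are a little off and sometimes report something else, mostly with a low value. They report only what shows in the picture. A call takes as long as a camera call. They do not tell look-alikes from the thing itself.
- r.trace(camera, target): "mask" (480x640 bool, what is visible of it) and "position" ([column, row] in pixels, amid what is visible of it).
- r.spot_point(camera, target): "position" ([column, row] in pixels: a listed point, or the origin of a listed thing).
The state is a dict: "time": time; "joint_pos": joint angles; "qd": joint speeds; "joint_efforts": joint torques, N m; "tool_pos": TCP position; "tcp_rot": TCP orientation; "ft_force": force on the tool from outside, world axes, zero at the start; "wrist_torque": the same for the moment, N m; "finger_gap": finger opening in mm.
Only numpy, scipy, OpenCV 4.12 (cv2) and the standard library are available. Lean on these libraries where they do the work, as an engineer would, in place of code of your own. Each camera call takes 0.05 s, during which the arm holds its last target.

## Task

Post the loose blue bottle cap into the clear cap-collecting caddy it lies on: press the orange self-closing flap down with one finger and, while that finger keeps the flap open, push the cap along the landing with the other finger until it drops through the opening. Do not pinch or lift the cap, and do not disturb the cups, pitcher and teapot standing close by. Finish with the cap inside, the flap sprung shut again and the robot clear of everything.

Things in the scene. Friction and masses are not known exactly. Their poses are not given: they have to be found in the camera images.
- caddy: Clear-walled box, fixed, 130 mm high; its level top is at 130 mm with no rim. Origin on the counter; x points from flap to landing (roughly away from the robot), z up. Spans x -105 to 130, y -75 to 75 mm. Landing: white plate 6 mm thick, x 30 to 130 mm. Opening under the flap: x -85 to 30, y -65 to 65 mm. Hollow below, also under the landing, to a 6 mm floor; three old caps are fixed there
- landing_edge (a point): middle of the landing's edge (top face) where the opening begins: caddy x = +30, y = 0, z = 130 mm; axes as the caddy's
- flap_hinge (a point): middle of the flap's hinge line, on the robot's side of the opening: caddy x = -85, y = 0, z = 130 mm; axes as the caddy's (the hinge runs along y). Only a 20 mm flat white strip lies beyond it
- flap (a joint): opening angle (rad) of the orange flap: 0 shut and level, growing as its free edge (next to the landing) swings down into the box, stop at 1.3. 115 mm from hinge to free edge, 126 mm wide, 5 mm thick. A spring shuts it: 0.1 N m at 0, 0.2 N m at 1 rad (3 N pressed 40 mm from the hinge at first, 10 N at 20 mm when wide open). The cap's weight does not open it
- cap: loose blue plastic bottle cap, a 36 mm disc 15 mm high, 10 to 20 g, lying on the landing with its centre 22 to 38 mm short of the landing's edge; origin at the centre of its underside, z up. Pushed over the edge with the flap about 0.8 rad or more open, it tips, slides down the flap and lands in the box
- cup_a: stainless cup, 68 mm across, 85 mm high, loose bystander beside the caddy; origin at the centre of its underside
- cup_b: second stainless cup, 68 mm across, 85 mm high, loose bystander beside the caddy; origin at the centre of its underside
- pitcher: grey plastic pitcher, 110 mm across the rim, 190 mm high, with a handle reaching 95 mm from its axis, loose bystander beside the caddy; origin at the centre of its underside
- teapot: glass teapot, 112 mm across, 118 mm high, with spout and handle reaching 95 and 87 mm from its axis, loose bystander beside the caddy; origin at the centre of its underside
Mind the look-alikes: they are no part of the job. Several things have the shape of the cap; the one meant has the colours described above.

How it is judged (in metres and radians):
On the way, in this order (a step that is already met when the one before it is completed fails the run):
1. a finger holds the flap at least 0.25 rad open while the cap, still on the landing, is being pushed by the other finger (value of joint flap above 0.25 rad and contact force between the fingers and flap above 0.2 N and contact force between the fingers and cap above 0.01 N and z of cap in the frame of caddy above 0.122 m and x of cap in the frame of caddy above 0.01 m), for 0.04 s.
2. the cap has dropped inside the caddy (z of cap in the frame of caddy below 0.06 m and x of cap in the frame of caddy between -0.105 and 0.13 m and y of cap in the frame of caddy between -0.075 and 0.075 m), for 0.1 s.
At the end, for the whole second after the job is handed in: The cap rests inside the caddy (origin less than 60 mm above the counter, within the walls), the flap is shut (under 0.05 rad), and cups, pitcher and teapot stand upright within 15 mm of where they began (all of step 2 and value of joint flap below 0.05 rad and linear speed of cap below 0.03 m/s and distance of each of cup_a, cup_b, pitcher, teapot from where it was at the start of the episode below 0.015 m and angle between each of cup_a, cup_b, pitcher, teapot's own z axis and vertical below 0.15 rad); the robot touches nothing.
It fails at once if the cap is lifted more than 20 mm above the landing (z of cap in the frame of caddy above 0.15 m).
It fails at once if the cap is squeezed or jammed with more than 15 N (contact force between the fingers and cap above 15 N).
It fails at once if a cup, the pitcher or the teapot is shifted more than 15 mm or tipped (distance of any of cup_a, cup_b, pitcher, teapot from where it was at the start of the episode above 0.015 m or angle between any of cup_a, cup_b, pitcher, teapot's own z axis and vertical above 0.15 rad).
It also fails if it takes over 35 s, if anything falls off the work surface, if the arm or the gripper's body presses on something with over 40 N, if the wrist force passes 120 N, or if a joint passes its speed limit or range.

## Working session

There is one attempt and no reset: what is moved stays moved. The work goes in short steps, Python scripts to look and compute and a tool call to move; the robot and the scene stay as the last step left them, time stands still between calls to the robot, and variables do not carry over. Pictures are saved under pics/ and viewed, and the job is handed in when it is done.

Besides the shell and the picture viewer there is one more tool, called as name(argument=value, ...) on one line, values as JSON. arm_command: Moves the arm, as the interface text tells. Its arguments: {"type":"object","properties":{"increments":{"type":"array","items":{"type":"array","items":{"type":"number"}}},"jaw":{"type":"number"},"force":{"type":"number"}},"required":["increments"]}

```bash
mkdir -p pics; ls; python3 - <<'E'
from bench import r
import cv2, numpy as np
s=r.sense(); print(s); print(r.finger_overhang)
for n in ("scene","top"):
    im=r.snapshot(n); cv2.imwrite(f"pics/{n}0.png",im[:,:,::-1])
    c=r.camera_model(n); print(n,np.round(c["intrinsics"],1).tolist(),np.round(c["cam_to_world"],3).tolist())
    for t in ("landing_edge","flap_hinge","cap","caddy","cup_a","pitcher","teapot"):
        print(n,t,[(np.round(d["position"],1).tolist(),round(d["conf"],2)) for d in r.spot_point(n,t)])
print(r.sense()["time"])
E
```

```text
pics
{'time': 0.0, 'joint_pos': array([-8.16140229e+01,  7.51307134e+00,  8.53272291e+01,  1.32052073e-03,
        8.72610144e+01, -4.89367110e+00]), 'qd': array([ 0.03435088, -0.02219171,  0.08323202,  0.09481899,  0.0764953 ,
       -0.0583861 ]), 'joint_efforts': array([-3.30613846e-03, -5.69417632e+01, -5.00554132e+01, -2.76663895e-04,
        1.50699634e-02, -1.31412355e-05]), 'tool_pos': array([ 137.78629811, -583.55622692,  302.8851892 ]), 'tcp_rot': array([-9.01008330e+01,  9.95693520e-03, -1.66720425e+02]), 'ft_force': array([-0.24276061, -0.61671352, -0.3656187 ]), 'wrist_torque': array([ 0.02958921, -0.00532133,  0.0479856 ]), 'finger_gap': 85.61914455004242}
72.6
scene [[580.6, 0.0, 325.2], [0.0, 580.6, 241.2], [0.0, 0.0, 1.0]] [[0.89, 0.236, -0.389, 990.346], [0.455, -0.496, 0.739, -702.124], [-0.018, -0.835, -0.549, 672.468], [0.0, 0.0, 0.0, 1.0]]
scene landing_edge [([258.7, 280.7], 0.64)]
scene flap_hinge [([209.6, 254.9], 0.9)]
scene cap [([375.6, 360.7], 0.76), ([341.5, 405.8], 0.58), ([274.1, 293.6], 0.55)]
scene caddy [([256.1, 334.0], 0.55)]
scene cup_a [([350.2, 314.0], 0.92), ([235.8, 406.1], 0.72), ([272.5, 290.4], 0.68)]
scene pitcher [([131.8, 383.6], 0.66)]
scene teapot []
top [[474.1, 0.0, 321.7], [0.0, 474.1, 241.1], [0.0, 0.0, 1.0]] [[0.257, -0.946, 0.195, 436.779], [-0.966, -0.253, 0.046, 27.81], [0.005, -0.2, -0.98, 799.96], [0.0, 0.0, 0.0, 1.0]]
top landing_edge [([432.7, 273.1], 0.91)]
top flap_hinge [([402.7, 353.3], 0.79), ([503.3, 395.7], 0.17)]
top cap [([418.2, 180.5], 0.94), ([457.7, 257.6], 0.84), ([475.3, 202.7], 0.67)]
top caddy [([411.4, 300.3], 0.63)]
top cup_a [([362.6, 212.7], 0.57)]
top pitcher [([436.7, 272.7], 0.74), ([503.1, 396.6], 0.72)]
top teapot [([287.3, 295.2], 0.96)]
0.8
```

View pics/scene0.png

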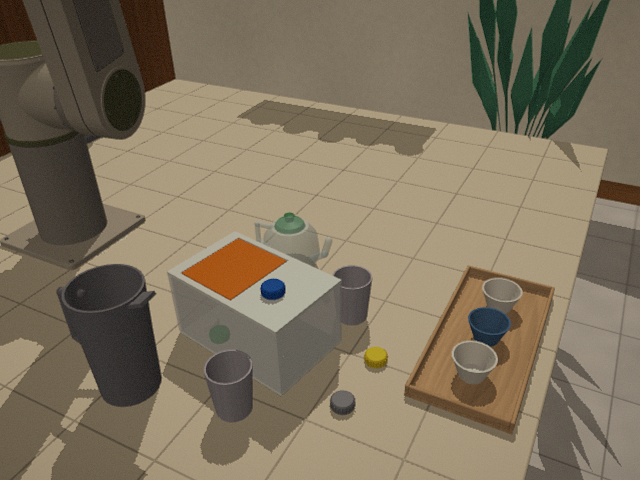

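View pics/top0.png

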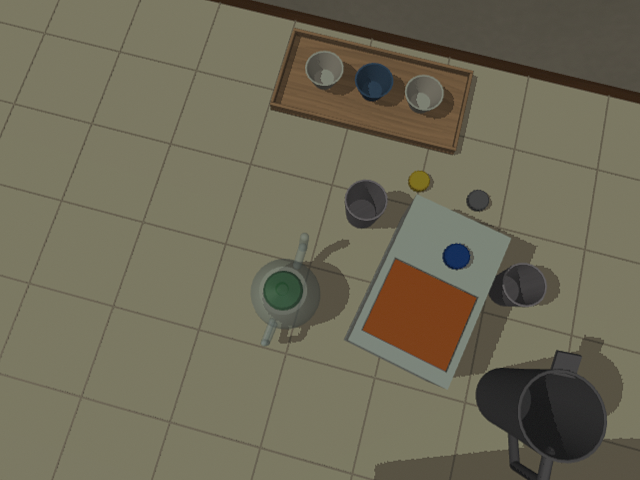

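The top view shows the caddy's white top, about (348–510, 195–385), with the orange flap centred at (420, 315). The blue cap is on the landing at (457, 257). The yellow and grey caps lie on the counter. The pitcher stands at (550, 400), close to the flap's right side. Next I fit the poses.

```bash
cat > h.py <<'E'
import numpy as np, cv2
def ray(c,uv):
    K=c["intrinsics"];T=c["cam_to_world"]
    d=T[:3,:3]@np.linalg.solve(K,[uv[0],uv[1],1.]); return T[:3,3],d
def onz(c,uv,z):
    o,d=ray(c,uv); return o+d*(z-o[2])/d[2]
def proj(c,P):
    K=c["intrinsics"];T=c["cam_to_world"]
    p=(np.asarray(P,float)-T[:3,3])@T[:3,:3]; q=p@K.T; return q[...,:2]/q[...,2:]
E
python3 - <<'E'
from bench import r
import cv2,numpy as np
from h import *
from scipy.optimize import least_squares
ims={n:cv2.imread(f"pics/{n}0.png") for n in("top","scene")}
cm={n:r.camera_model(n) for n in ims}
loc=np.array([[-85,-63],[30,-63],[30,63],[-85,63]],float)
quads={}
for n,im in ims.items():
    h=cv2.cvtColor(im,cv2.COLOR_BGR2HSV)
    m=cv2.inRange(h,(5,170,60),(18,255,255)); m=cv2.morphologyEx(m,cv2.MORPH_OPEN,np.ones((5,5)))
    ct=max(cv2.findContours(m,0,1)[0],key=cv2.contourArea)
    q=cv2.approxPolyDP(cv2.convexHull(ct),8,True)[:,0]; print(n,q.tolist(),cv2.contourArea(ct))
    W=np.array([onz(cm[n],p,130)[:2] for p in q]); print(np.round(W,1).tolist(),np.round(np.linalg.norm(W-np.roll(W,-1,0),axis=1),1))
    b=cv2.inRange(h,(105,150,50),(125,255,255))
    for k,(x) in enumerate(cv2.findContours(b,0,1)[0]):
        if cv2.contourArea(x)>60:
            (u,v),(w,hh),_=cv2.minAreaRect(x); M=cv2.moments(x);u,v=M['m10']/M['m00'],M['m01']/M['m00'];print(n,'blue',round(u,1),round(v,1),cv2.contourArea(x),np.round(onz(cm[n],(u,v),140),1))
    # mask IoU-ish fit: distance of contour pts to rectangle
    C=np.array([onz(cm[n],p+0.0,130)[:2] for p in ct[:,0]])
    def res(p):
        x,y,t=p; R=np.array([[np.cos(t),np.sin(t)],[-np.sin(t),np.cos(t)]]); L=(C-[x,y])@R.T
        d=np.abs(L-[-27.5,0])-[57.5,63]; return np.max(d,axis=1)
    best=min((least_squares(res,[*C.mean(0),t0],loss='soft_l1') for t0 in np.radians([-60,-30,0,30,60])),key=lambda s:s.cost)
    print(n,'fit',np.round(best.x[:2],1),np.degrees(best.x[2]),best.cost/len(C))
    for t in("pitcher","teapot","cup_a","caddy"):
        for d in r.trace(n,t): print(n,t,np.round(d['position']),round(d['conf'],2),d['mask'].sum())
E
```

```text
top [[395, 261], [474, 297], [445, 368], [364, 330]] 6928.0
[[569.2, -49.3], [547.9, -168.7], [442.4, -149.2], [463.5, -29.7]] [121.3 107.3 121.4 107.5]
top blue 456.1 255.8 478.5 [ 596.7 -130.   140. ]
top fit [ 533.2 -104.8] -11.380834976081255 1.4385956297050504
top pitcher [546. 412.] 0.68 10773
top teapot [288. 290.] 0.84 4389
top cup_a [517. 286.] 0.97 1904
top cup_a [366. 204.] 0.87 1655
top caddy [430. 293.] 0.93 18107
scene [[282, 259], [233, 297], [185, 274], [235, 240]] 3051.0
[[566.2, -49.3], [550.5, -166.0], [448.7, -151.1], [464.2, -35.3]] [117.8 102.8 116.9 102.9]
scene blue 272.4 288.7 368.0 [ 600.4 -133.9  140. ]
scene fit [ 535.6 -105.8] -11.15534644472629 1.5616663453929156
scene pitcher [118. 328.] 0.63 10331
scene teapot [293. 240.] 0.92 2302
scene cup_a [352. 289.] 0.73 1707
scene cup_a [233. 384.] 0.73 2876
scene caddy [259. 310.] 0.71 17615
```

```bash
python3 - <<'E'
from bench import r
import cv2,numpy as np
from h import *
from scipy.optimize import least_squares
cm={n:r.camera_model(n) for n in("top","scene")}
C=[onz(cm["top"],p,130)[:2] for p in((422,195),(510,238),(446,387),(347,340))]
print("outer top corners",np.round(C,1).tolist(), np.mean(C,0), [np.degrees(np.arctan2(*(C[i]-C[j])[::-1])) for i,j in((0,3),(1,2))])
t=np.radians(-11.3); O=np.array([534.3,-105.2]); R=np.array([[np.cos(t),-np.sin(t)],[np.sin(t),np.cos(t)]])
cad=lambda p:(np.asarray(p)[:2]-O)@R
a=np.linspace(0,2*np.pi,60)
def cen(n,xy):
    P=np.array([[xy[0]+18*np.cos(q),xy[1]+18*np.sin(q),z] for q in a for z in(130,145)])
    h=cv2.convexHull(proj(cm[n],P).astype(np.float32)); M=cv2.moments(h); return np.array([M['m10'],M['m01']])/M['m00']
for n,uv in(("top",(456.1,255.8)),("scene",(272.4,288.7))):
    s=least_squares(lambda p:cen(n,p)-uv,[598,-131],diff_step=1e-4).x; print("cap",n,s,cad(s))
print("origin-> spots:")
for n in cm:
  for nm,l in(("hinge",(-85,0)),("edge",(30,0))):
    print(n,nm,proj(cm[n],[*(O+R@l),130]))
for nm,uv,z in(("pitcher rim",(562,415),190),("cupR rim",(523,286),85),("cupL rim",(366,202),85),("teapot lid",(284,290),110)):
    w=onz(cm["top"],uv,z); print(nm,np.round(w),cad(w))
# overlay
for n in cm:
    im=cv2.imread(f"pics/{n}0.png")
    for z,x0,x1,y in((130,-105,130,75),(130,-85,30,63),(0,-105,130,75)):
        P=[[*(O+R@q),z] for q in((x0,-y),(x1,-y),(x1,y),(x0,y))]
        cv2.polylines(im,[np.round(proj(cm[n],P)*8).astype(int)],True,(0,255,0),1,cv2.LINE_AA,3)
    cv2.imwrite(f"pics/ov_{n}.png",cv2.resize(im[150:420,130:580] if n=="top" else im[200:430,50:420],None,fx=1.7,fy=1.7))
E
```

```text
outer top corners [[675.4, -65.4], [645.0, -202.6], [418.3, -155.7], [444.2, -10.2]] [ 545.72434128 -108.46660616] [np.float64(-13.424537769862278), np.float64(-11.684816208764511)]
cap top [ 597.29106528 -130.36306254] [ 66.70056706 -12.33241162]
cap scene [ 598.43849259 -130.99308287] [ 67.94920114 -12.72538483]
origin-> spots:
top hinge [403.23718394 350.12825814]
top edge [436.39878316 275.74791317]
scene hinge [210.00258213 254.02542433]
scene edge [260.33011592 279.26595055]
pitcher rim [ 424. -284.  190.] [ -73.02094205 -196.46634317]
cupR rim [ 591. -250.   85.] [  83.90271734 -131.39894487]
cupL rim [657.  11.  85.] [ 98.07717037 137.81340755]
teapot lid [490.  95. 110.] [-82.76262285 187.39303001]
```

View pics/ov_top.png

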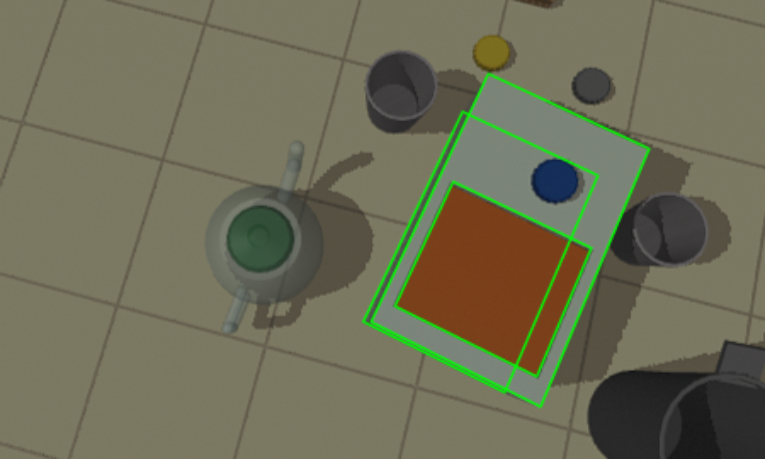

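View pics/ov_scene.png

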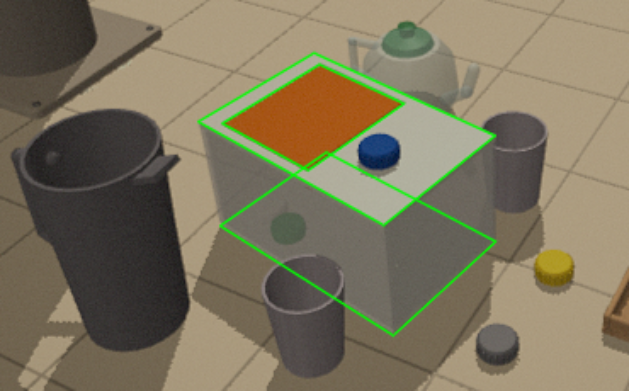

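The overlay fits in both views: caddy origin (534, -105), yaw -11.3°. The cap is at caddy (67, -12.5), and the pitcher axis at caddy (-73, -196). The plan is to tilt the tool 35° so that the lower finger presses the flap while the higher one stands behind the cap.

```bash
cat >> h.py <<'E'
from scipy.spatial.transform import Rotation as Rot
YAW=-11.3; O=np.array([534.3,-105.2,0]); RC=Rot.from_euler('z',YAW,degrees=True).as_matrix()
def pose(xB,zB,th,y=-12.5,gap=85.6,ov=72.6):
    """TCP pose for inner tip edge of far finger at caddy (xB,y,zB), tilt th deg"""
    t=np.radians(th); j=np.array([np.cos(t),0,np.sin(t)]); a=np.array([np.sin(t),0,-np.cos(t)]); x=np.cross(a,j)
    p=np.array([xB,y,zB])-gap/2*j-ov*a
    return O+RC@p, RC@np.stack([x,a,j],1)
def inc(p0,R0,p1,R1):
    return np.r_[R0.T@(p1-p0)/1000, Rot.from_matrix(R0.T@R1).as_rotvec()]
def euler(R): return Rot.from_euler('xyz',R,degrees=True).as_matrix()
def tips(s,ov=72.6):
    R=euler(s["tcp_rot"]);p=s["tool_pos"];g=s["finger_gap"]/2
    f=lambda q:np.round(RC.T@(q-O),1)
    return dict(Bin=f(p+R@[0,ov,g]),Ain=f(p+R@[0,ov,-g]),Aout=f(p+R@[0,ov,-g-14.3]),tcp=f(p))
E
python3 - <<'E'
from bench import r
from h import *
s=r.sense(); p0=np.array([137.858,-583.953,303.892]); R0=euler([-90,0,s["tcp_rot"][2]]); 
print(s["tcp_rot"])
for z,th in((350,35),(350,0),(234,35)):
    p,R=pose(95,z,th); print(z,th,np.round(p,1),np.round(inc(p0,R0,p,R),3))
print(R0.round(3))
E
```

```text
[-9.00010722e+01 -4.75174833e-05 -1.66719235e+02]
350 35 [ 549.8 -121.   384.9] [-0.507 -0.081 -0.356  0.542 -1.104  0.348]
350 0 [ 583.  -127.7  422.6] [-0.538 -0.119 -0.342 -0.    -1.142  0.   ]
234 35 [ 549.8 -121.   268.9] [-0.507  0.035 -0.356  0.542 -1.104  0.348]
[[-0.973  0.     0.23 ]
 [-0.23  -0.    -0.973]
 [ 0.    -1.     0.   ]]
```

arm_command(increments=[[-0.03,-0.03,-0.02,0.04,-0.08,0.025],[-0.075,-0.06,-0.052,0.09,-0.18,0.057],[-0.12,-0.081,-0.084,0.14,-0.29,0.09],[-0.165,-0.081,-0.116,0.19,-0.39,0.123],[-0.21,-0.081,-0.147,0.24,-0.49,0.154],[-0.255,-0.081,-0.179,0.29,-0.59,0.186],[-0.3,-0.081,-0.211,0.34,-0.69,0.218],[-0.345,-0.081,-0.242,0.39,-0.79,0.25],[-0.39,-0.081,-0.274,0.44,-0.9,0.283],[-0.435,-0.081,-0.305,0.49,-1.0,0.315]], jaw=-1)

```text
time: 2.45
tool_pos: [492.0, -185.6, 385.4]
tcp_rot: [-57.9, 1.7, -107.1]
ft_force: [0.5, -0.8, 0.2]
finger_gap: 85.4
```

```bash
python3 - <<'E'
from bench import r
from h import *
s=r.sense(); p0=s["tool_pos"];R0=euler(s["tcp_rot"])
print(s["time"],p0,s["tcp_rot"],s["joint_pos"].round(1),r.finger_overhang,tips(s))
P0=np.array([137.858,-583.953,303.892]);Q0=euler([-90,0,-166.719])
pc=P0+Q0@[-435,-81,-305]; Rc=Q0@Rot.from_rotvec([.49,-1.0,.315]).as_matrix()
print("cmd",pc)
p,R=pose(95,234,35); print(np.round(inc(pc,Rc,p,R),4))
E
```

```text
2.45 [ 492.01840023 -185.60289868  385.3987079 ] [ -57.92258438    1.6816038  -107.1371559 ] [-31.2 -30.7 114.6   9.7  65.4 -15.2] 72.6 {'Bin': array([ 48.8, -93.6, 346.6]), 'Ain': array([-23.1, -84.9, 301.2]), 'Aout': array([-35.1, -83.5, 293.6]), 'tcp': array([-25.7, -87.1, 385.4])}
cmd [ 491.1572345  -187.17894477  384.892     ]
[-0.077   0.1196 -0.0318  0.0522 -0.1046  0.0327]
```

arm_command(increments=[[-0.026,0.0,-0.011,0.017,-0.035,0.011],[-0.052,0.02,-0.022,0.035,-0.07,0.022],[-0.077,0.05,-0.0318,0.0522,-0.1046,0.0327],[-0.077,0.09,-0.0318,0.0522,-0.1046,0.0327],[-0.077,0.1196,-0.0318,0.0522,-0.1046,0.0327],[-0.077,0.1196,-0.0318,0.0522,-0.1046,0.0327],[-0.077,0.1196,-0.0318,0.0522,-0.1046,0.0327],[-0.077,0.1196,-0.0318,0.0522,-0.1046,0.0327],[-0.077,0.1196,-0.0318,0.0522,-0.1046,0.0327],[-0.077,0.1196,-0.0318,0.0522,-0.1046,0.0327]])

```text
time: 3.7
tool_pos: [549.8, -121.2, 269.7]
tcp_rot: [-54.9, -0.0, -101.3]
ft_force: [-0.2, -0.2, 0.2]
finger_gap: 85.4
```

```bash
python3 - <<'E'
from bench import r
from h import *
s=r.sense(); print(s["time"],s["tool_pos"],s["tcp_rot"],s["joint_pos"].round(1),tips(s),s["ft_force"])
p,R=pose(95,234,35); print(p, Rot.from_matrix(R).as_euler('xyz',degrees=True))
R0=euler(s["tcp_rot"]);p0=s["tool_pos"];g=s["finger_gap"]/2
for n in("scene","wrist"):
    im=r.snapshot(n)[:,:,::-1].copy(); c=r.camera_model(n)
    for sg in(1,-1):
      for w in(-11,11):
        for ov,col in((72.6,(0,0,255)),(60,(0,255,255))):
          u=proj(c,p0+R0@[w,ov,sg*g]); cv2.circle(im,tuple(int(v) for v in u.round()),2,col,-1)
    if n=="scene": im=cv2.resize(im[100:400,50:450],None,fx=2,fy=2)
    cv2.imwrite(f"pics/hov_{n}.png",im)
E
```

```text
3.7 [ 549.82875773 -121.18332177  269.7423874 ] [-5.49356330e+01 -1.17353470e-02 -1.01308953e+02] [-20.3 -23.1 122.2   7.1  46.4 -12.4] {'Bin': array([ 95. , -12.6, 234.9]), 'Ain': array([ 25.1, -12.6, 185.8]), 'Aout': array([ 13.4, -12.6, 177.6]), 'tcp': array([ 18.4, -12.6, 269.7])} [-0.15124032 -0.20735393  0.20037842]
[ 549.79459098 -121.04323182  268.92136694] [ -55.     0.  -101.3]
```

View pics/hov_scene.png

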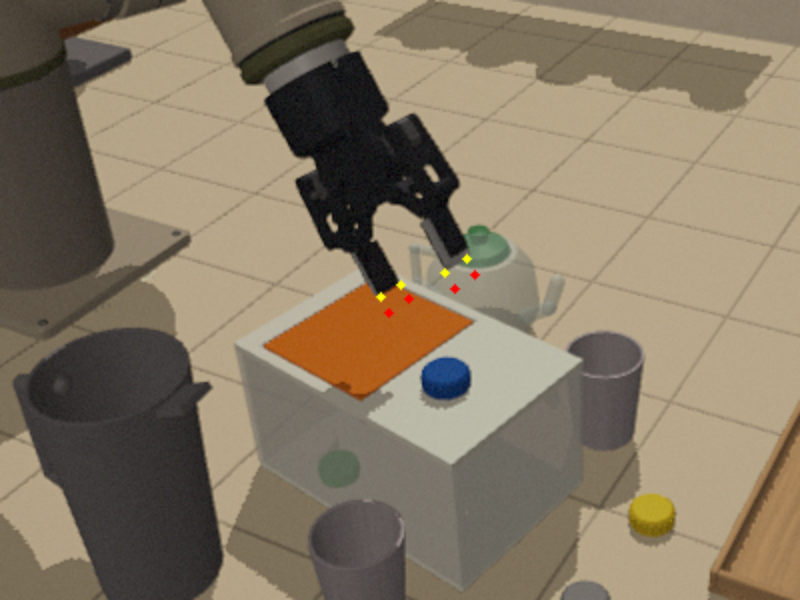

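View pics/hov_wrist.png

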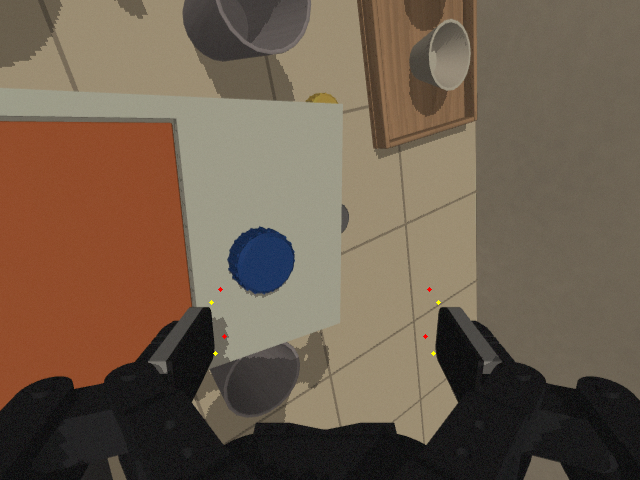

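The pictures show the open fingers' tips about 59–60 mm ahead of the TCP: the yellow markers match and the red ones overshoot. So 72.6 mm is the value when shut. The linkage bulges beyond the finger backs, so I'm measuring that before choosing the tilt.

```bash
python3 - <<'E'
from bench import r
from h import *
s=r.sense()
R0=euler(s["tcp_rot"]);p0=s["tool_pos"]
for n in("scene",):
    im=r.snapshot(n)[:,:,::-1].copy(); c=r.camera_model(n)
    x0,y0,f=150,110,4.5; im=cv2.resize(im[y0:y0+133,x0:x0+177],None,fx=f,fy=f,interpolation=cv2.INTER_CUBIC)
    im=cv2.convertScaleAbs(im,alpha=1.8,beta=20)
    for w,col in((0,(255,255,255)),(43,(0,255,0)),(57,(0,255,255)),(70,(0,0,255))):
      for sg in (1,-1):
        P=[p0+R0@[0,o,sg*w] for o in range(-20,61,10)]
        for q in (proj(c,P)-[x0,y0])*f: cv2.circle(im,tuple(int(v) for v in q),2,col,-1)
    cv2.imwrite("pics/knuck.png",im)
    print(tips(s,59.6))
E
```

```text
{'Bin': array([ 87.4, -12.6, 245. ]), 'Ain': array([ 17.5, -12.6, 196. ]), 'Aout': array([  5.8, -12.6, 187.8]), 'tcp': array([ 18.3, -12.6, 269.3])}
```

View pics/knuck.png

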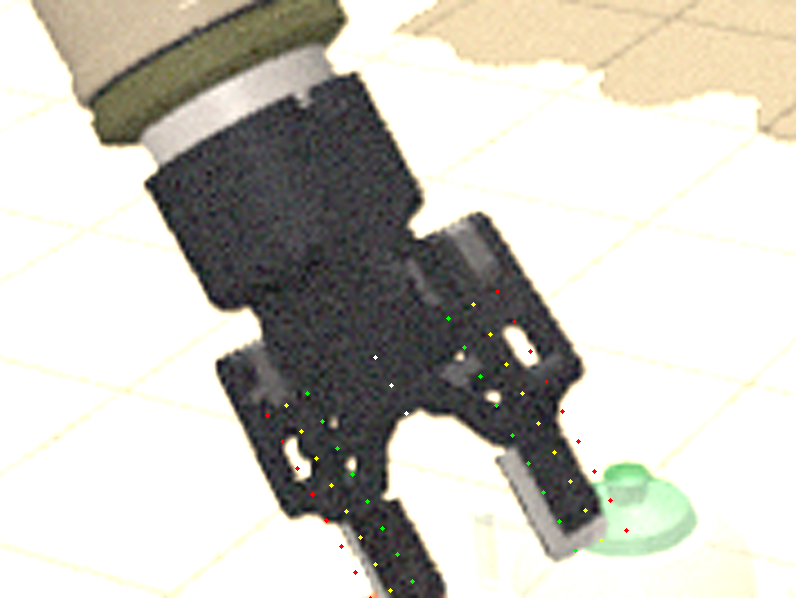

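The knuckles reach about ±83 mm from the axis, which is farther than the finger backs. I'm therefore using a flatter 18° tilt to keep them above the hinge strip. First move is to just above the flap.

```bash
cat >> h.py <<'E'
def P2(xB,zB,th,y=-12.5): return pose(xB,zB,th,y,85.6,59.6)
E
python3 - <<'E'
from h import *
p0,R0=pose(95,234,35)
for a in((95,170,18),(95,134,18)): print(a,np.round(inc(p0,R0,*P2(*a)),4))
p0,R0=P2(95,170,18)
for a in((95,150,18),(95,134,18)): print(a,np.round(inc(p0,R0,*P2(*a)),4))
E
```

```text
(95, 170, 18) [ 0.      0.0555 -0.0174 -0.2967 -0.      0.    ]
(95, 134, 18) [ 0.      0.085  -0.0381 -0.2967 -0.      0.    ]
(95, 150, 18) [ 0.      0.019  -0.0062  0.      0.      0.    ]
(95, 134, 18) [ 0.      0.0342 -0.0111  0.      0.      0.    ]
```

arm_command(increments=[[0,0.011,-0.0035,-0.06,0,0],[0,0.022,-0.007,-0.12,0,0],[0,0.033,-0.0105,-0.18,0,0],[0,0.044,-0.014,-0.24,0,0],[0,0.0555,-0.0174,-0.2967,0,0],[0,0.0555,-0.0174,-0.2967,0,0],[0,0.0555,-0.0174,-0.2967,0,0],[0,0.0555,-0.0174,-0.2967,0,0],[0,0.0555,-0.0174,-0.2967,0,0],[0,0.0555,-0.0174,-0.2967,0,0]])

```text
time: 5.1
tool_pos: [567.0, -124.5, 213.9]
tcp_rot: [-72.0, -0.0, -101.3]
ft_force: [0.8, -0.4, -1.1]
finger_gap: 85.2
```

```bash
cat > look.py <<'E'
import sys
from bench import r
from h import *
tag=sys.argv[1]; s=r.sense(); print(s["time"],s["tool_pos"].round(1),s["tcp_rot"].round(2),"F",s["ft_force"].round(2),"M",s["wrist_torque"].round(2),s["finger_gap"]); print(tips(s,59.6))
a=r.snapshot("scene")[:,:,::-1]; b=r.snapshot("wrist")[:,:,::-1]
a=cv2.resize(a[190:400,130:400],(772,600),interpolation=cv2.INTER_CUBIC)
cv2.imwrite(f"pics/{tag}_s.png",a); cv2.imwrite(f"pics/{tag}_w.png",b)
E
python3 look.py a
```

```text
5.1 [ 567.  -124.5  213.9] [ -71.96   -0.   -101.3 ] F [ 0.83 -0.36 -1.09] M [ 0.01  0.14 -0.04] 85.18937895719466
{'Bin': array([ 94.8, -12.5, 170.4]), 'Ain': array([ 13.8, -12.5, 144. ]), 'Aout': array([  0.2, -12.5, 139.6]), 'tcp': array([ 35.8, -12.5, 213.9])}
```

View pics/a_s.png

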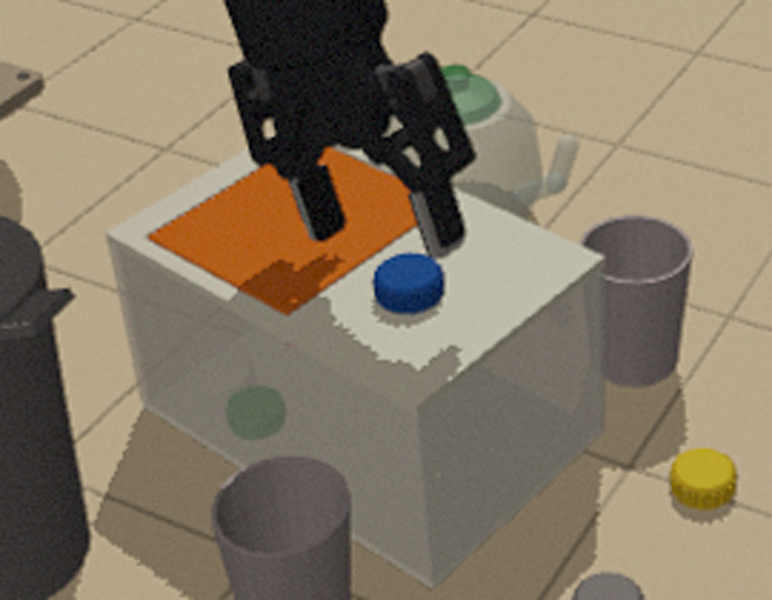

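View pics/a_w.png

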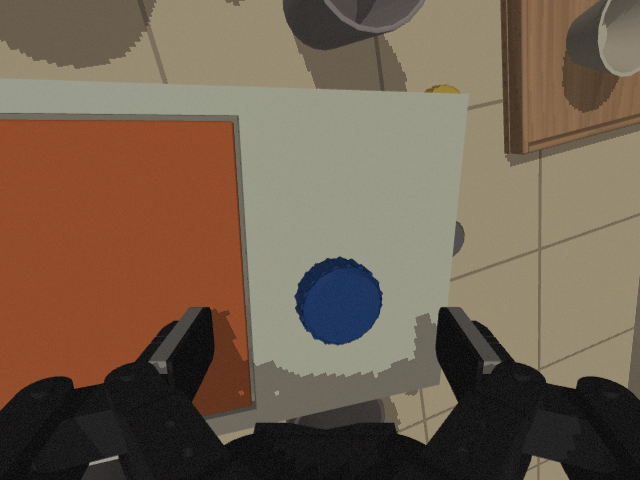

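```bash
python3 - <<'E'
from bench import r
from h import *
c=r.camera_model("wrist")
cad=lambda w:(RC.T@(w-O)).round(1)
print("cap",cad(onz(c,(341,302),145)),"edge far/near",cad(onz(c,(234,116),130)),cad(onz(c,(252,402),130)))
print("top corners",cad(onz(c,(467,94),130)),cad(onz(c,(439,383),130)))
E
```

```text
cap [ 65.7  -8.7 145. ] edge far/near [ 28.2  65.3 130. ] [ 27.8 -60.9 130. ]
top corners [129.4  75.4 130. ] [130.  -74.4 130. ]
```

arm_command(increments=[[0,0.0045,-0.0015,0,0,0],[0,0.009,-0.003,0,0,0],[0,0.0135,-0.0044,0,0,0],[0,0.018,-0.0058,0,0,0],[0,0.0225,-0.0073,0,0,0],[0,0.027,-0.0088,0,0,0],[0,0.031,-0.01,0,0,0],[0,0.0342,-0.0111,0,0,0],[0,0.0342,-0.0111,0,0,0],[0,0.0342,-0.0111,0,0,0]])

```text
time: 6.45
tool_pos: [567.1, -124.6, 177.8]
tcp_rot: [-72.0, -0.0, -101.3]
ft_force: [-1.1, 0.2, 1.6]
finger_gap: 85.3
```

```bash
python3 look.py b; python3 - <<'E'
from h import *
p0,R0=P2(95,134,18)
for a in((95,133,18),(60,133,18),(48,133,18),(30,133,18)): print(a,np.round(inc(p0,R0,*P2(*a)),4))
E
```

```text
6.45 [ 567.1 -124.6  177.8] [ -71.98   -0.   -101.3 ] F [-1.14  0.19  1.55] M [ 0.03  0.18 -0.  ] 85.31239515215293
{'Bin': array([ 95. , -12.5, 134.3]), 'Ain': array([ 13.9, -12.5, 107.9]), 'Aout': array([  0.3, -12.5, 103.5]), 'tcp': array([ 36. , -12.5, 177.8])}
(95, 133, 18) [ 0.      0.001  -0.0003  0.      0.      0.    ]
(60, 133, 18) [ 0.     -0.0099 -0.0336  0.      0.      0.    ]
(48, 133, 18) [-0.     -0.0136 -0.045   0.      0.      0.    ]
(30, 133, 18) [ 0.     -0.0191 -0.0621  0.      0.      0.    ]
```

View pics/b_s.png

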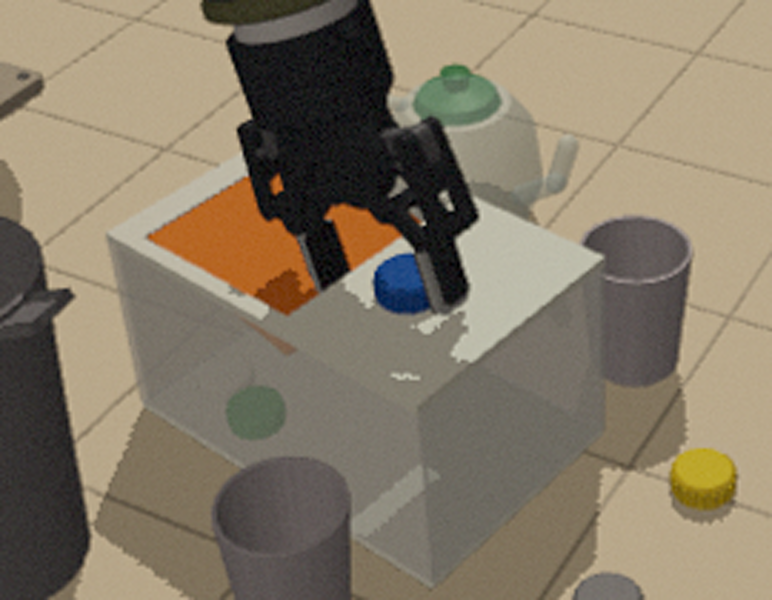

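View pics/b_w.png

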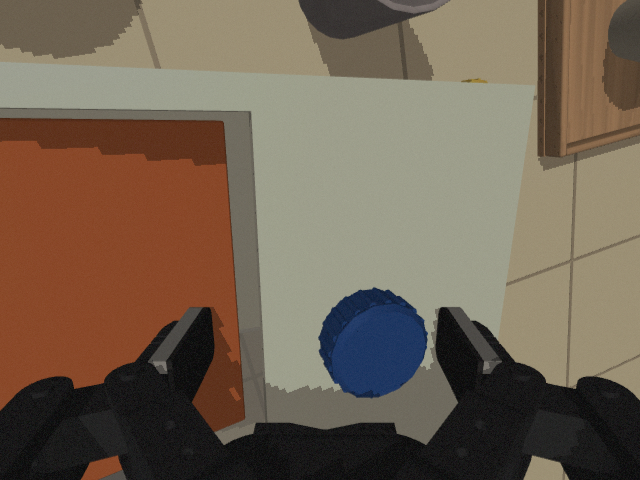

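The scene view shows the flap pressed about 0.3 rad open and the right finger just behind the cap, with the cap at (405, 283). In the wrist view the cap, around row 343, is centred between the pads. I push to just before the edge.

arm_command(increments=[[0,0.0,-0.003,0,0,0],[0,-0.001,-0.006,0,0,0],[0,-0.002,-0.0095,0,0,0],[0,-0.003,-0.013,0,0,0],[0,-0.004,-0.0165,0,0,0],[0,-0.0052,-0.02,0,0,0],[0,-0.0064,-0.0235,0,0,0],[0,-0.0076,-0.027,0,0,0],[0,-0.0088,-0.0305,0,0,0],[0,-0.0099,-0.0336,0,0,0]])

```text
time: 7.8
tool_pos: [532.5, -117.6, 176.7]
tcp_rot: [-72.0, 0.0, -101.3]
ft_force: [1.8, -1.1, 0.2]
finger_gap: 85.4
```

```bash
python3 look.py c; python3 - <<'E'
from h import *
p0,R0=P2(60,133,18)
for a in((48,133,18),(36,133,18),(28,133,18)): print(a,np.round(inc(p0,R0,*P2(*a)),4))
E
```

```text
7.8 [ 532.5 -117.6  176.7] [ -71.99    0.   -101.31] F [ 1.8  -1.12  0.22] M [-0.03 -0.33 -0.02] 85.44771197983299
{'Bin': array([ 59.7, -12.6, 133.2]), 'Ain': array([-21.6, -12.5, 106.8]), 'Aout': array([-35.2, -12.5, 102.4]), 'tcp': array([  0.7, -12.6, 176.7])}
(48, 133, 18) [-0.     -0.0037 -0.0114  0.      0.      0.    ]
(36, 133, 18) [ 0.     -0.0074 -0.0228  0.      0.      0.    ]
(28, 133, 18) [ 0.     -0.0099 -0.0304  0.      0.      0.    ]
```

View pics/c_s.png

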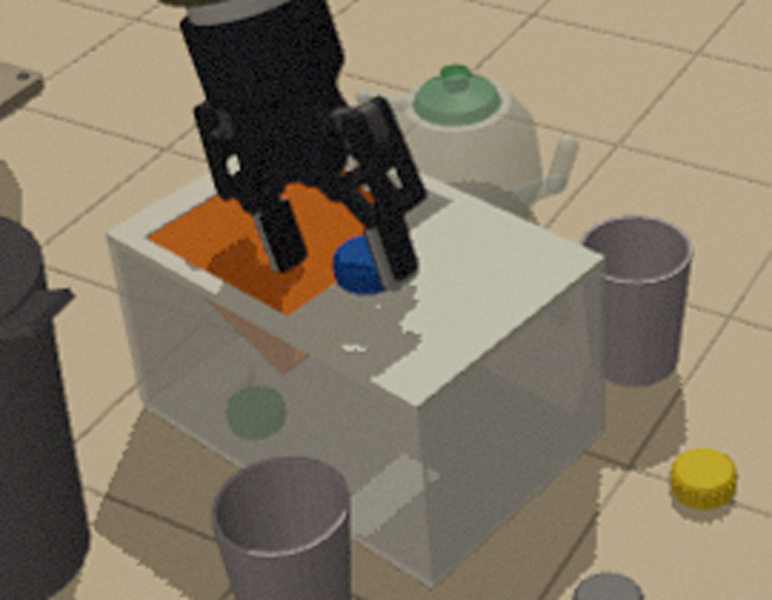

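View pics/c_w.png

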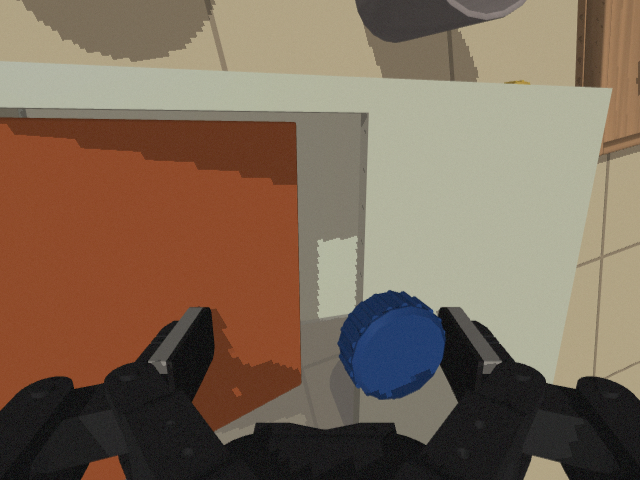

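The cap has moved to the edge, at (395, 345) in the wrist view, and is slightly overhanging. The flap is about 0.5 rad open. I keep pushing.

arm_command(increments=[[0,-0.0011,-0.0034,0,0,0],[0,-0.0022,-0.0068,0,0,0],[0,-0.0033,-0.0102,0,0,0],[0,-0.0044,-0.0136,0,0,0],[0,-0.0055,-0.017,0,0,0],[0,-0.0066,-0.0204,0,0,0],[0,-0.0077,-0.0238,0,0,0],[0,-0.0088,-0.0272,0,0,0],[0,-0.0099,-0.0304,0,0,0],[0,-0.0099,-0.0304,0,0,0]])

```text
time: 9.15
tool_pos: [501.5, -111.5, 177.1]
tcp_rot: [-71.9, -0.0, -101.3]
ft_force: [5.3, -0.6, 2.9]
finger_gap: 85.1
```

```bash
python3 look.py d; python3 - <<'E'
from h import *
p0,R0=P2(28,133,18)
for a in((22,133,18),(40,170,18),(70,170,18),(70,250,18),(60,330,18)): print(a,np.round(inc(p0,R0,*P2(*a)),4))
E
```

```text
9.15 [ 501.5 -111.5  177.1] [-7.1920e+01 -1.0000e-02 -1.0131e+02] F [ 5.28 -0.65  2.95] M [-0.17 -0.77  0.03] 85.06048067498881
{'Bin': array([ 28. , -12.6, 133.6]), 'Ain': array([-52.8, -12.6, 107.2]), 'Aout': array([-66.4, -12.6, 102.8]), 'tcp': array([-30.9, -12.6, 177.1])}
(22, 133, 18) [ 0.     -0.0019 -0.0057  0.      0.      0.    ]
(40, 170, 18) [-0.     -0.0315  0.0228  0.      0.      0.    ]
(70, 170, 18) [ 0.     -0.0222  0.0514  0.      0.      0.    ]
(70, 250, 18) [ 0.     -0.0983  0.0761  0.      0.      0.    ]
(60, 330, 18) [-0.     -0.1775  0.0913  0.      0.      0.    ]
```

View pics/d_s.png

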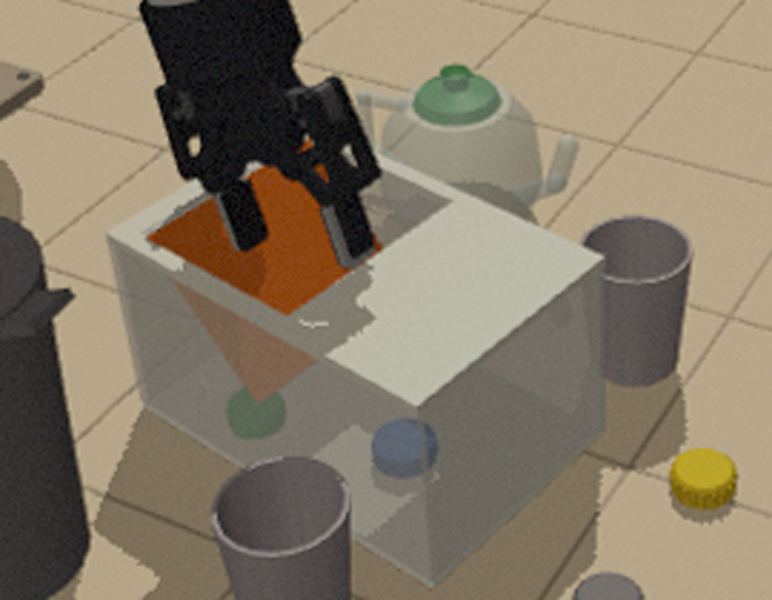

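View pics/d_w.png

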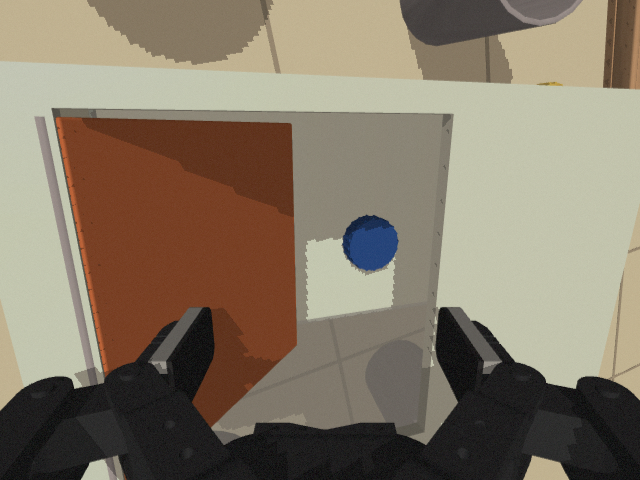

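The cap dropped through. It lies on the floor inside the box, at (405, 447) in the scene view and (370, 243) in the wrist view. I withdraw straight up, slowly at first so the flap closes gently.

arm_command(increments=[[0,-0.0048,0.0015,0,0,0],[0,-0.0095,0.0031,0,0,0],[0,-0.0143,0.0046,0,0,0],[0,-0.019,0.0062,0,0,0],[0,-0.0238,0.0077,0,0,0],[0,-0.0285,0.0093,0,0,0],[0,-0.038,0.0124,0,0,0],[0,-0.057,0.0185,0,0,0],[0,-0.09,0.0292,0,0,0],[0,-0.13,0.0422,0,0,0]])

```text
time: 10.5
tool_pos: [500.3, -111.1, 313.3]
tcp_rot: [-72.2, 0.0, -101.3]
ft_force: [0.8, -0.8, -0.3]
finger_gap: 85.3
```

arm_command(increments=[[0,-0.03,0.0097,0,0,0],[0,-0.05,0.0162,0,0,0],[0,-0.06,0.0195,0,0,0],[0,-0.06,0.0195,0,0,0],[0,-0.06,0.0195,0,0,0],[0,-0.06,0.0195,0,0,0],[0,-0.06,0.0195,0,0,0],[0,-0.06,0.0195,0,0,0],[0,-0.06,0.0195,0,0,0],[0,-0.06,0.0195,0,0,0]])

```text
time: 11.75
tool_pos: [501.3, -111.4, 376.4]
tcp_rot: [-72.0, 0.0, -101.3]
ft_force: [0.3, 0.3, -0.8]
finger_gap: 85.7
```

```bash
python3 look.py e; python3 - <<'E'
from bench import r
import cv2
cv2.imwrite("pics/e_t.png",r.snapshot("top")[:,:,::-1])
E
```

```text
11.75 [ 501.3 -111.4  376.4] [ -72.     0.  -101.3] F [ 0.35  0.29 -0.79] M [0.07 0.18 0.07] 85.66619454042562
{'Bin': array([ 28. , -12.5, 333. ]), 'Ain': array([-53.5, -12.5, 306.5]), 'Aout': array([-67.1, -12.5, 302.1]), 'tcp': array([-31.2, -12.5, 376.4])}
```

View pics/e_s.png

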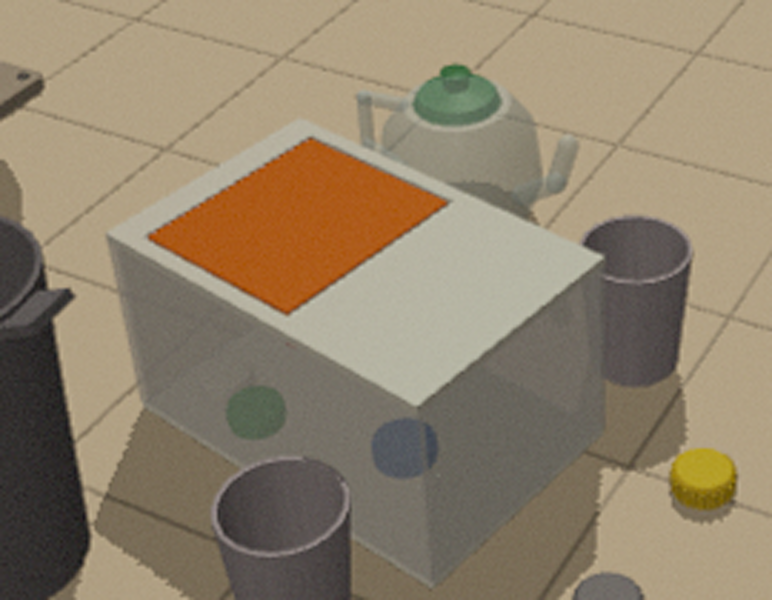

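View pics/e_w.png

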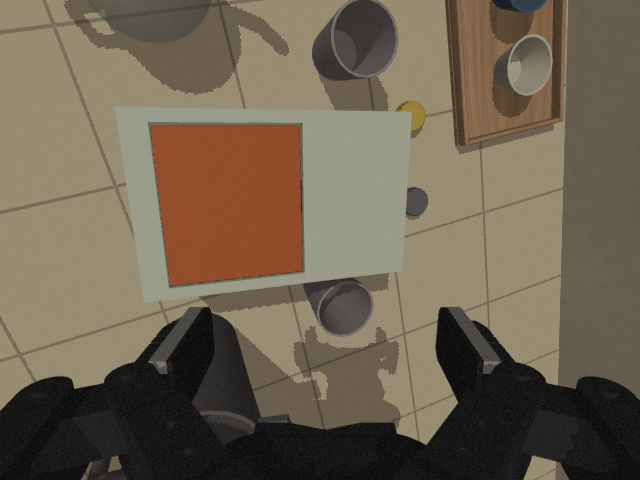

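View pics/e_t.png

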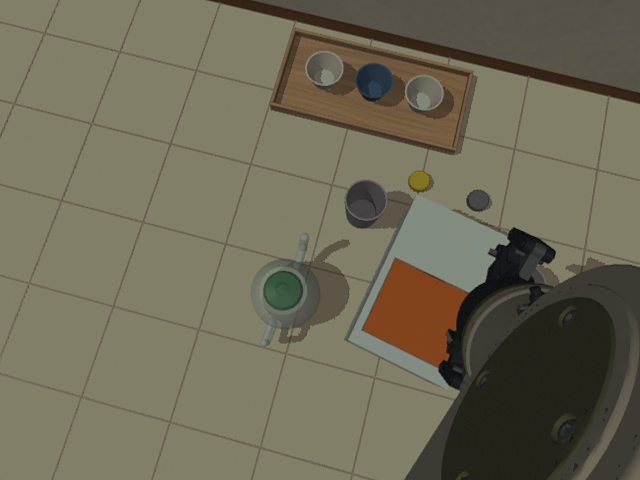

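The pictures show the flap level and shut, the blue cap inside at (405, 447) in the scene view, and the cups, pitcher and teapot where they started. The arm hovers 170 mm above the caddy and touches nothing, so I hand in.

```bash
python3 - <<'E'
from bench import r
print(r.hand_in()); s=r.sense(); print(s["time"],s["ft_force"])
E
```

```text
the job is handed in; nothing more can be done
None
the job is handed in; nothing more can be done
```

The blue cap is inside the caddy, the flap has sprung shut, and the job is handed in; no verdict is reported. I tilted the gripper 18°, so the lower finger held the flap open while the other finger pushed the cap along the landing until it dropped through. I then raised the arm straight up. It was finished at about 12 s of the 35 s allowed.

- **Final pictures:** The cap lies on the caddy floor and the flap is level. The teapot, both cups and the visible part of the pitcher stand where they began, judged by eye rather than measured.
- **Forces:** The wrist force peaked at about 6 N in the readings after each move and was about 1 N at the end, with the fingertips about 170 mm above the caddy.
- **Disagreements:** The stated 72.6 mm finger overhang did not hold with the gripper open. The pictures showed about 59.6 mm, so I used that. The wrist camera put the cap about 4 mm to one side of where the other two cameras did, which made no difference to the push.

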